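# Set out the microscope objectives by length

### The job

The microscope's nosepiece is off, ready to be refitted: set the four objectives out in the seats of the rail, one standing upright in each seat, in order of length with the shortest in the seat nearest the nosepiece and the longest in the seat farthest from it. They are delicate, so set each one down gently, never let one drop or tip over.

Things in the scene. Friction and masses are not known exactly. Their poses are not given: they have to be found in the camera images.
- objective_stub: Microscope objective standing nose up in its black screw-on base (disc 46 mm across, 12 mm high). Steel barrel 36 mm across from 15 to 43 mm above the underside, with four dark knurl rings at 19 to 29 mm: grip there. Short and blunt: a slight chamfer at the top and a wide front lens, 27 mm across. Overall height with base 46 mm, about 120 g. Origin: centre of the underside; z up its axis.
- objective_stepped: Microscope objective standing nose up in its black screw-on base (disc 46 mm across, 12 mm high). Steel barrel 36 mm across from 15 to 44 mm above the underside, with four dark knurl rings at 19 to 29 mm: grip there. Above the barrel a straight step 30 mm across; flat top with a lens 21 mm across. Overall height with base 60 mm, about 160 g. Origin: centre of the underside; z up its axis.
- objective_coned: Microscope objective standing nose up in its black screw-on base (disc 46 mm across, 12 mm high). Steel barrel 36 mm across from 15 to 46 mm above the underside, with four dark knurl rings at 19 to 29 mm: grip there. Above the barrel a 30 mm neck, then a cone to a nose 18 mm across. Overall height with base 74 mm, about 200 g. Origin: centre of the underside; z up its axis.
- objective_slender: Microscope objective standing nose up in its black screw-on base (disc 46 mm across, 12 mm high). Steel barrel 36 mm across from 15 to 48 mm above the underside, with four dark knurl rings at 19 to 29 mm: grip there. Above the barrel a 30 mm neck, then a long cone to a small nose 12 mm across. Overall height with base 88 mm, about 240 g. Origin: centre of the underside; z up its axis.
- seat_a: One of four alike seats, the one at the rail's left end (its +y end): aluminium carrier 74 x 74 mm with a round dish, black rubber floor 66 mm across in a rim 3 mm thick and 4 mm high. Origin: centre of the carrier's underside, 20 mm above the table; dish floor 8 mm and rim top 12 mm above the origin. y along the rail. Fixed; a black clamp screw sticks out low on its -x side.
- seat_b: One of four alike seats, second from the left (+y) end: aluminium carrier 74 x 74 mm with a round dish, black rubber floor 66 mm across in a rim 3 mm thick and 4 mm high. Origin: centre of the carrier's underside, 20 mm above the table; dish floor 8 mm and rim top 12 mm above the origin. y along the rail. Fixed; a black clamp screw sticks out low on its -x side.
- seat_c: One of four alike seats, third from the left (+y) end: aluminium carrier 74 x 74 mm with a round dish, black rubber floor 66 mm across in a rim 3 mm thick and 4 mm high. Origin: centre of the carrier's underside, 20 mm above the table; dish floor 8 mm and rim top 12 mm above the origin. y along the rail. Fixed; a black clamp screw sticks out low on its -x side.
- seat_d: One of four alike seats, the one at the rail's right end (its -y end): aluminium carrier 74 x 74 mm with a round dish, black rubber floor 66 mm across in a rim 3 mm thick and 4 mm high. Origin: centre of the carrier's underside, 20 mm above the table; dish floor 8 mm and rim top 12 mm above the origin. y along the rail. Fixed; a black clamp screw sticks out low on its -x side.
- rail: Dark steel rail bolted flat to the table beyond the objectives, 400 mm long, 64 mm wide, top 20 mm above the table, roughly along world y; carries the four seats, 76 to 92 mm apart, centre to centre. Origin: centre of its underside; y along its length. Fixed.
- nosepiece: The microscope's revolving nosepiece on the table just beyond the left or right end of the rail: black, round, 92 mm across, 54 mm high, a shallow cone on top with four steel-rimmed ports. (A white square camera stands beyond the other end.) Origin: centre of the underside; its turn means nothing. Loose, 0.6 kg.

How it is judged:
By the outcome, as a careful person would: the job done as asked, in the order asked, and still so for the second after the job is handed in, with the robot touching nothing.
It also fails if it takes over 88 s, if anything falls off the work surface, if the arm or the gripper's body presses on something with over 40 N, if the wrist force passes 120 N, or if a joint passes its speed limit or range.

### The arm

A 7-joint arm with a two-finger parallel gripper is mounted at the origin on the work surface. World frame = base frame: x ahead of the robot, y to its left, z up, the work surface at z = 0. Lengths are in m, angles in rad, forces in N, time in s.
With the tool pointing down it reaches from about 0.4 to 0.85 m from the base axis. Payload 10.4 kg.
Tool frame: the origin (TCP) lies at the very end of the fingers, on their centre line; the grasp point (between the pads) lies 19 mm behind it (grip_point_offset is the distance from the TCP to the grasp point, in m); z points along the fingers, y is the line along which they close (so a half turn about z gives the same grasp; the last joint's range is limited). The gripper opens to 87 mm and grips with 3 to 60 N. Pads are 19 mm wide; open, the fingers measure 117 mm over their backs; the gripper's body (75 mm by 190 mm) begins 51 mm behind the grasp point.
Start: joints at [-1.27, 0.332, -0.065, 1.46, 0.022, 1.35, -0.088], TCP at [0.199, 0.593, 0.223] pointing down, gripper open.
Joint ranges: [-2.6, 2.6], [-0.5, 2.12], [-1.47, 1.34], [0.16, 2.42], [-1.27, 4.41], [0.06, 2.06], [-2.6, 2.6]. Speed limits (rad/s): [2.22, 2.22, 2.79, 2.79, 3.14, 3.14, 3.14].

### API

Orientations are given as a unit quaternion [x, y, z, w].
In Python, from bench import * gives the robot as it stands.
- The arm moves only by the tool play_rows, never from a script. Its argument "increments" is text: rows parted by semicolons, each of 7 numbers parted by spaces: the turn, a rotation vector about the tool's x, y, z in rad, then the shift along the tool's x, y, z in m, then the opening, from 0 (shut) to 1 (fully open). A call has 1 to 8 rows; each row is the pose to reach, as a shift and turn from the pose commanded when the call began, along the tool's axes at that moment; what a row does not reach only later rows make up. A row lasts 1/10 s, in which the tool goes at most 50 mm and 8.59 degrees, less where a joint would pass 70% of its speed; a pose out of reach is approached as far as the arm can. A call with a gripper value outside its range is refused whole. The fingers move at their own pace and stop on an object; "grip_force" is the grip in N (left out, the last holds). Time passes only in rows, so rows that repeat a pose let the fingers close. It gives the time, the measured TCP pose, the force, the opening and the grip force at its end, in the units of the state.
- read_state(): the state, without advancing time (a new reading comes with each control period).
- camera(name): name is "scene" or "top" or "wrist"; returns a dict with "color" (480x640x3 uint8, red, green, blue), "fx", "fy", "cx", "cy" (pixels), "k1" (the pictures are not rectified: a ray, as slopes to the right and down, at radius r is drawn at 1 + k1 r^2 times it, then the intrinsics apply), "camera_from_world" (4x4, takes a point from world to camera coordinates); the wrist camera has in their place "mount" (4x4, takes a point from camera to tool coordinates, whose origin is the TCP and whose axes are the flange's). Camera axes: x right, y down, z forward; pixel columns grow to the right and rows downward; lengths in m; the calibration is good to about 2 mm. A picture is of the moment at which its call begins: read the wrist's pose just before it. There is no depth.
- close_job(): hands the job in; it is judged then, once.
The state is a dict: "time": time; "joint_positions": joint angles; "joint_vel": joint speeds; "joint_torque": joint torques, N m; "ee_pos": TCP position; "eef_rot": TCP orientation; "ft_force": force on the tool from outside, world axes, zero at the start; "torque": the same for the moment, N m; "width": finger opening in m; "grip_force": force on a finger pad.
Only numpy, scipy, OpenCV 4.12 (cv2) and the standard library are available. Lean on these libraries where they do the work, as an engineer would, in place of code of your own. Each camera call takes 0.05 s, during which the arm holds its last target. There are 200 camera calls.

## Working session

There is one attempt and no reset: what is moved stays moved. The work goes in short steps, Python scripts to look and compute and a tool call to move; the robot and the scene stay as the last step left them, time stands still between calls to the robot, and variables do not carry over. Pictures are saved under pics/ and viewed, at most 14 in all, crops included, and the job is handed in when it is done.

Besides the shell and the picture viewer there is one more tool, called as name(argument=value, ...) on one line, values as JSON. play_rows: Moves the arm, as the interface text tells. Its arguments: {"type":"object","properties":{"increments":{"type":"string"},"grip_force":{"type":"number"}},"required":["increments"]}

```bash
mkdir -p pics; ls
python3 - <<'E'
from bench import *
import cv2
s=read_state(); print(s)
for n in("scene","top"):
    c=camera(n); cv2.imwrite(f"pics/{n}0.png",c["color"][:,:,::-1]); print(n,{k:v for k,v in c.items() if k!="color"})
c=camera("wrist");print(c["mount"],c["fx"],c["cx"],c["k1"])
E
```

```text
pics
{'time': 0.0, 'joint_positions': array([-1.26959403,  0.33290866, -0.06472149,  1.46092467,  0.02160836,
        1.34987799, -0.0885224 ]), 'joint_vel': array([-0.0016248 , -0.00026557, -0.00085596, -0.00103221,  0.00118146,
       -0.00051106,  0.00019871]), 'joint_torque': array([-7.79956554e-04, -6.23257613e+01,  2.41310470e-02, -3.89910936e+01,
       -6.13478338e-02,  3.98213882e-02,  1.64878516e-04]), 'ee_pos': array([0.19873441, 0.59216676, 0.22173896]), 'eef_rot': array([ 1.61184682e-01,  9.86924005e-01, -7.06538603e-04, -8.25119237e-05]), 'ft_force': array([-0.32270357, -0.69770715, -0.56401725]), 'torque': array([ 0.03304593, -0.00961268, -0.0148555 ]), 'grip_force': 0.0, 'width': 0.08677795389715408}
scene {'fx': 516.2756160023338, 'fy': 516.2756160023338, 'cx': 323.87899351365405, 'cy': 233.36753782244043, 'k1': 0.024189616614652285, 'camera_from_world': array([[ 0.37094135,  0.9286015 ,  0.01008781, -0.19684661],
       [ 0.6382271 , -0.24702675, -0.72913919, -0.31108051],
       [-0.67458779,  0.27690619, -0.68429108,  1.55663281],
       [ 0.        ,  0.        ,  0.        ,  1.        ]])}
top {'fx': 468.1801422778078, 'fy': 468.1801422778078, 'cx': 314.2253954670742, 'cy': 237.7146541359181, 'k1': -0.12619857616516272, 'camera_from_world': array([[ 0.03043782, -0.9993644 ,  0.01855645, -0.01611184],
       [-0.99494424, -0.03207035, -0.09517069,  0.57690414],
       [ 0.09570531, -0.01556584, -0.995288  ,  1.01293192],
       [ 0.        ,  0.        ,  0.        ,  1.        ]])}
[[ 1.41107804e-03 -9.68191962e-01 -2.50204583e-01  6.75976500e-02]
 [ 9.99999004e-01  1.37148564e-03  3.32588898e-04  3.43329199e-04]
 [ 2.11420956e-05 -2.50204804e-01  9.68192933e-01 -1.62146598e-01]
 [ 0.00000000e+00  0.00000000e+00  0.00000000e+00  1.00000000e+00]] 356.38552560348535 310.3743876581373 -0.04626561601864857
```

View pics/top0.png

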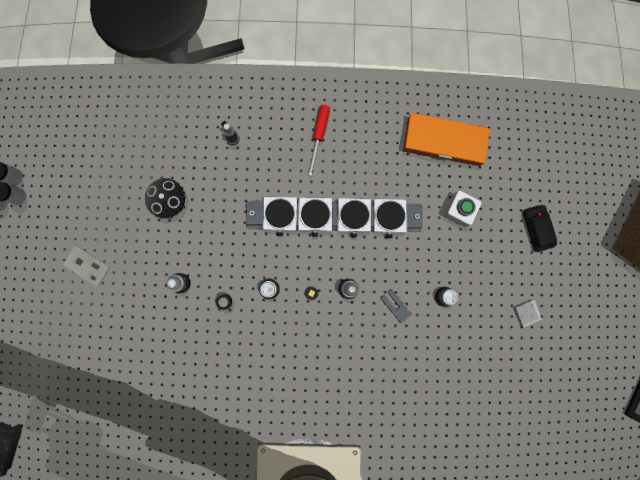

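View pics/scene0.png

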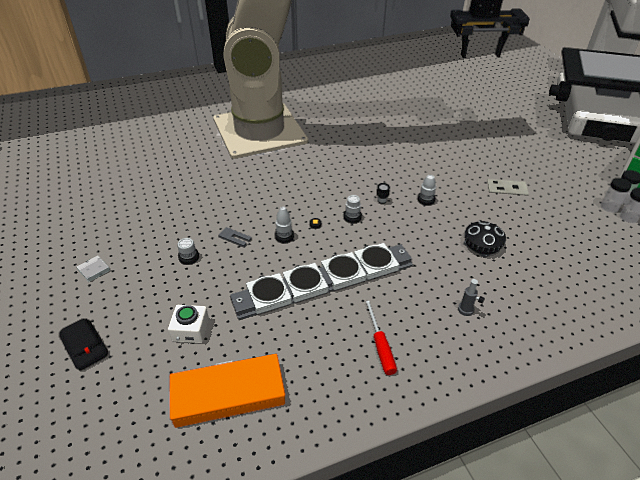

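The top view shows the nosepiece at (165,198), just beyond the rail's left (+y) end. The seats are at (280,213), (315,213), (354,214) and (391,215), and the objectives at (178,283), (268,289), (348,289) and (447,297). In the scene view the objectives stand at (427,190), (353,208), (284,224) and (187,250). I'll zoom in to tell them apart.

Run:
```python
import cv2,numpy as np
s=cv2.imread("pics/scene0.png");t=cv2.imread("pics/top0.png")
a=[cv2.resize(s[y-35:y+25,x-25:x+25],(200,240),interpolation=cv2.INTER_CUBIC) for x,y in((427,195),(353,212),(284,228),(187,254))]
b=[cv2.resize(t[y-30:y+30,x-25:x+25],(200,240),interpolation=cv2.INTER_CUBIC) for x,y in((178,283),(268,289),(348,289),(447,297))]
cv2.imwrite("pics/crop.png",np.vstack([np.hstack(a),np.hstack(b)]))
```

```text
(no output)
```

View pics/crop.png

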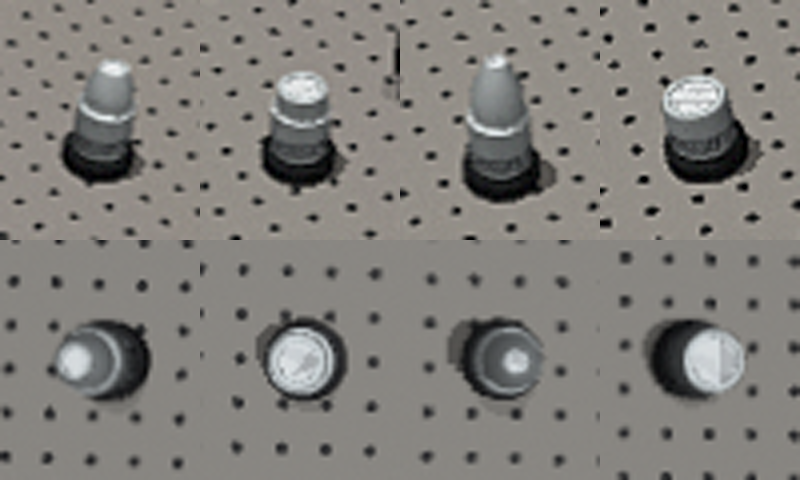

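Left to right (+y to −y) they are coned, stepped, slender, stub. The nosepiece is at the +y end, so the plan is a = stub, b = stepped, c = coned, d = slender. Next I'll measure positions.

```bash
cat > h.py <<'E'
import cv2,numpy as np
from bench import *
def ray(c,uv,M=None):
    K=np.array([[c["fx"],0,c["cx"]],[0,c["fy"],c["cy"]],[0,0,1]])
    p=cv2.undistortPoints(np.array([[uv]],float),K,np.array([c["k1"],0,0,0.]))[0,0]
    M=np.linalg.inv(c["camera_from_world"]) if M is None else M
    return M[:3,3],M[:3,:3]@np.r_[p,1]
def onz(c,uv,z,M=None):
    o,d=ray(c,uv,M); return o+d*(z-o[2])/d[2]
def blobs(mask,lo,hi):
    n,l,s,ce=cv2.connectedComponentsWithStats(mask.astype(np.uint8))
    return [(ce[i],s[i,4]) for i in range(1,n) if lo<s[i,4]<hi]
E
python3 - <<'E'
from h import *
t=camera("top");g=cv2.cvtColor(t["color"],cv2.COLOR_RGB2GRAY)
s=camera("scene");gs=cv2.cvtColor(s["color"],cv2.COLOR_RGB2GRAY)
print("seats")
for c,(im,box,ars) in {"top":(g,(190,240,250,425),(300,1200)),"scene":(gs,(235,320,230,415),(150,1500))}.items():
    y0,y1,x0,x1=box; cam=t if c=="top" else s
    for ce,a in blobs(im[y0:y1,x0:x1]<45,*ars): print(c,ce+[x0,y0],a,onz(cam,ce+[x0,y0],.028).round(4))
print("objs: base top-disc via top; nose via bright")
names=["coned","stepped","slender","stub"];H=[.074,.060,.088,.046]
T=[(178,283),(268,289),(348,289),(447,297)];S=[(427,190),(353,208),(284,224),(187,250)]
for n,h,a,b in zip(names,H,T,S):
    for cam,im,(x,y),k in((t,g,a,"top"),(s,gs,b,"scene")):
        r=22;w=im[y-r:y+r,x-r:x+r]
        # bright top
        bl=max(blobs(w>(185 if n!="stub" else 185),4,600),key=lambda q:q[1],default=None)
        if bl: print(n,k,"bright",bl[0]+[x-r,y-r],bl[1],onz(cam,bl[0]+[x-r,y-r],h).round(4))
        if k=="top":
            # dark base: outline circle
            ce=max(blobs(w<45,30,900),key=lambda q:q[1],default=None)
            if ce: 
                m=(w<45).astype(np.uint8); c_,_=cv2.findContours(m,cv2.RETR_EXTERNAL,cv2.CHAIN_APPROX_NONE)
                c_=max(c_,key=cv2.contourArea);(u,v),rr=cv2.minEnclosingCircle(c_)
                print("   base circ",u+x-r,v+y-r,rr,onz(cam,(u+x-r,v+y-r),.008).round(4))
E
```

```text
seats
top [279.09230769 213.01709402] 585 [0.6299 0.0821 0.028 ]
top [314.77264957 213.75042735] 585 [0.6309 0.0024 0.028 ]
top [354.13769363 214.4475043 ] 581 [ 0.6323 -0.0858  0.028 ]
top [390.30191972 215.15881326] 573 [ 0.6335 -0.1674  0.028 ]
scene [376.38845144 256.46456693] 381 [0.6313 0.0837 0.028 ]
scene [343.255  266.3425] 400 [0.6323 0.0041 0.028 ]
scene [304.79504505 277.70945946] 444 [ 0.633  -0.0844  0.028 ]
scene [267.95454545 288.71694215] 484 [ 0.6339 -0.1656  0.028 ]
objs: base top-disc via top; nose via bright
coned top bright [171.54545455 282.78787879] 33 [0.467  0.3021 0.074 ]
   base circ 182.12430953979492 283.2569065093994 10.134212493896484 [0.4662 0.2967 0.008 ]
coned scene bright [430.         176.82352941] 17 [0.4716 0.304  0.074 ]
stepped top bright [266.91509434 288.83018868] 106 [0.4613 0.1    0.06  ]
   base circ 268.6639347076416 288.70491790771484 9.875720977783203 [0.4609 0.1003 0.008 ]
stepped scene bright [353.03389831 198.72881356] 59 [0.4655 0.1001 0.06  ]
slender top bright [351.92857143 289.57142857] 14 [ 0.4656 -0.0788  0.088 ]
   base circ 345.5769233703613 288.96153831481934 10.062773704528809 [ 0.4656 -0.0723  0.008 ]
slender scene bright [280.42857143 224.85714286] 14 [ 0.521  -0.0984  0.088 ]
stub top bright [448.27659574 297.0106383 ] 94 [ 0.4541 -0.296   0.046 ]
   base circ 443.0579719543457 296.0362319946289 9.43432903289795 [ 0.4552 -0.2956  0.008 ]
stub scene bright [185.        242.7628866] 97 [ 0.4566 -0.2989  0.046 ]
```

play_rows(increments="0 0 0.13 -0.03 -0.015 0.005 1;0 0 0.27 -0.075 -0.04 0.015 1;0 0 0.42 -0.12 -0.066 0.025 1;0 0 0.57 -0.165 -0.09 0.035 1;0 0 0.72 -0.21 -0.115 0.045 1;0 0 0.87 -0.255 -0.14 0.055 1;0 0 1.02 -0.3 -0.165 0.062 1;0 0 1.16 -0.348 -0.191 0.07 1", grip_force=30)

```text
time: 1.05
ee_pos: [0.456, 0.3131, 0.1552]
eef_rot: [0.678, 0.735, 0.0, -0.0]
ft_force: [0.9, 0.4, 0.4]
width: 0.0871
grip_force: 0.0
```

play_rows(increments="0 0 0.05 0 0 0 1;0 0 0.087 0 0 0 1;0 0 0.087 0 0 0 1")

```text
time: 1.35
ee_pos: [0.4551, 0.3145, 0.1552]
eef_rot: [0.707, 0.707, -0.0, -0.0]
ft_force: [-0.2, -0.7, -0.5]
width: 0.0873
grip_force: 0.0
```

```bash
cat >> h.py <<'E'
from scipy.spatial.transform import Rotation as R
def wristM(s,c):
    T=np.eye(4);T[:3,:3]=R.from_quat(s["eef_rot"]).as_matrix();T[:3,3]=s["ee_pos"];return T@c["mount"]
E
python3 - <<'E'
from h import *
s=read_state();c=camera("wrist");cv2.imwrite("pics/w1.png",c["color"][:,:,::-1])
print(s["ee_pos"],R.from_quat(s["eef_rot"]).as_matrix().round(3),s["joint_positions"].round(2))
E
```

```text
[0.45508534 0.3145416  0.15524824] [[ 0.001  1.    -0.   ]
 [ 1.    -0.001 -0.   ]
 [-0.    -0.    -1.   ]] [-0.94  0.22  0.28  1.76 -0.07  1.17 -0.63]
```

View pics/w1.png

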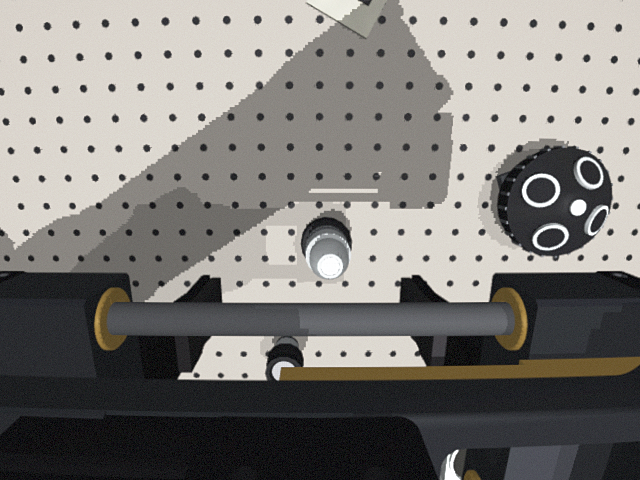

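The wrist view shows the coned objective standing upright between the fingers, with its nose at (330,265) and the centre of its base at about (326,235). The nosepiece is at (555,200).

Run:
```python
from h import *
s=read_state();c=camera("wrist");M=wristM(s,c)
g=cv2.cvtColor(c["color"],cv2.COLOR_RGB2GRAY)[205:285,295:360]
b=max(blobs(g>225,20,900),key=lambda q:q[1])
print(b[0]+[295,205],b[1],onz(c,b[0]+[295,205],.074,M))
print(onz(c,(326,234),.010,M))
```

```text
[329.88794926 266.24524313] 473 [0.46953273 0.30388957 0.074     ]
[0.46939521 0.31304662 0.01      ]
```

play_rows(increments="0 0 0 -0.0125 0.014 0.01 1;0 0 0 -0.0125 0.014 0.055 1;0 0 0 -0.0125 0.014 0.1 1;0 0 0 -0.0125 0.014 0.125 1;0 0 0 -0.0125 0.014 0.139 1;0 0 0 -0.0125 0.014 0.139 0.6;0 0 0 -0.0125 0.014 0.139 0.3;0 0 0 -0.0125 0.014 0.139 0.3", grip_force=25)

```text
time: 2.25
ee_pos: [0.47, 0.3031, 0.0181]
eef_rot: [0.707, 0.707, 0.001, 0.0]
ft_force: [-0.0, -0.8, 0.8]
width: 0.0704
grip_force: 0.0
```

play_rows(increments="0 0 0 0 0 0 0.3;0 0 0 0 0 0 0.3;0 0 0 0 0 0 0.3;0 0 0 0 0 0 0.3;0 0 0 0 0 0 0.3;0 0 0 0 0 0 0.3;0 0 0 0 0 0 0.3;0 0 0 0 0 0 0.3")

```text
time: 3.05
ee_pos: [0.469, 0.3023, 0.0165]
eef_rot: [0.707, 0.707, 0.0, -0.0]
ft_force: [-0.6, -0.3, 2.0]
width: 0.0357
grip_force: 25.0
```

play_rows(increments="0 0 0 0 0 -0.01 0.3;0 0 0 0 0 -0.03 0.3;0 0 0 0 0 -0.07 0.3;0 0 0 -0.01 0.005 -0.11 0.3;0 0 0 -0.03 0.015 -0.14 0.3;0 0 0 -0.06 0.03 -0.145 0.3;0 0 0 -0.1 0.045 -0.145 0.3;0 0 0 -0.14 0.06 -0.145 0.3")

```text
time: 3.85
ee_pos: [0.5293, 0.1611, 0.1621]
eef_rot: [0.707, 0.707, 0.0, 0.0]
ft_force: [0.8, -0.3, -2.0]
width: 0.0357
grip_force: 25.0
```

play_rows(increments="0 0 0 -0.042 0.018 0 0.3;0 0 0 -0.085 0.036 0 0.3;0 0 0 -0.125 0.054 0 0.3;0 0 0 -0.165 0.07 0 0.3;0 0 0 -0.2 0.085 0 0.3;0 0 0 -0.23 0.097 0 0.3;0 0 0 -0.247 0.1035 0 0.3;0 0 0 -0.247 0.1035 0 0.3")

```text
time: 4.65
ee_pos: [0.6323, -0.0886, 0.1615]
eef_rot: [0.709, 0.705, -0.001, 0.001]
ft_force: [-0.1, 0.8, -2.6]
width: 0.0353
grip_force: 25.0
```

play_rows(increments="0 0 0 0 0 0.03 0.3;0 0 0 0 0 0.065 0.3;0 0 0 0 0 0.09 0.3;0 0 0 0 0 0.104 0.3;0 0 0 0 0 0.104 0.3")

```text
time: 5.15
ee_pos: [0.6312, -0.0837, 0.0557]
eef_rot: [0.707, 0.707, -0.001, -0.001]
ft_force: [0.4, 0.1, -2.0]
width: 0.0352
grip_force: 25.0
```

Run:
```python
from h import *
s=read_state();c=camera("wrist");d=camera("scene")["color"];print(s["ee_pos"],s["ft_force"],camera("top")["color"].shape)
a=cv2.resize(d[200:320,220:420],(800,480));b=cv2.resize(c["color"],(400,300))
cv2.imwrite("pics/p1.png",a[:,:,::-1])
```

```text
[ 0.63124104 -0.08368505  0.05574897] [ 0.36798698  0.12514926 -2.04038404] (480, 640, 3)
```

View pics/p1.png

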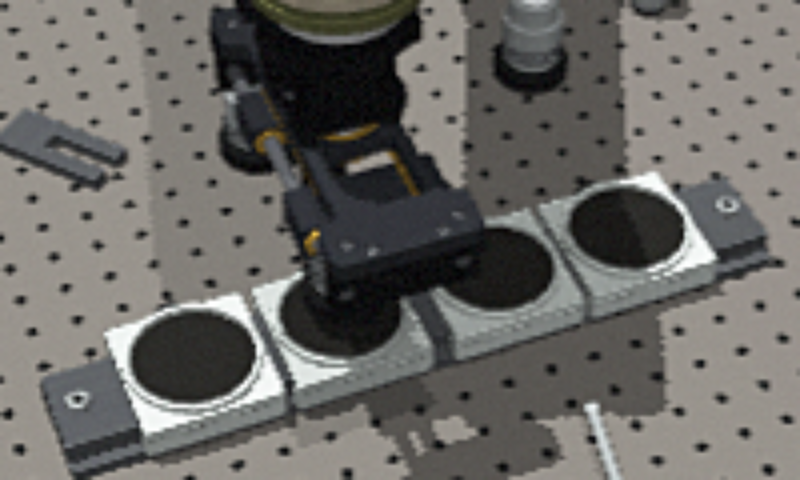

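The gripper with the coned objective is centred over seat c (at about (340,310) in the crop), so I'll lower it slowly.

play_rows(increments="0 0 0 -0.001 0.001 0.004 0.3;0 0 0 -0.001 0.001 0.007 0.3;0 0 0 -0.001 0.001 0.009 0.3;0 0 0 -0.001 0.001 0.01 0.3;0 0 0 -0.001 0.001 0.01 0.3;0 0 0 -0.001 0.001 0.01 0.3")

```text
time: 5.9
ee_pos: [0.6335, -0.0857, 0.0474]
eef_rot: [0.707, 0.707, 0.0, -0.0]
ft_force: [0.3, 0.5, -2.6]
width: 0.035
grip_force: 25.0
```

play_rows(increments="0 0 0 0 0 0.001 0.3;0 0 0 0 0 0.002 0.3;0 0 0 0 0 0.003 0.3;0 0 0 0 0 0.003 0.3")

```text
time: 6.3
ee_pos: [0.6335, -0.0857, 0.0446]
eef_rot: [0.707, 0.707, 0.0, -0.0]
ft_force: [-1.7, 0.3, 1.1]
width: 0.0353
grip_force: 25.0
```

play_rows(increments="0 0 0 0 0 0.0005 0.3;0 0 0 0 0 0.0005 0.45;0 0 0 0 0 0.0005 0.6;0 0 0 0 0 0.0005 0.8;0 0 0 0 0 0.0005 1;0 0 0 0 0 0.0005 1;0 0 0 0 0 0.0005 1;0 0 0 0 0 0.0005 1")

```text
time: 7.1
ee_pos: [0.6335, -0.0857, 0.0438]
eef_rot: [0.707, 0.707, 0.0, -0.0]
ft_force: [0.6, -0.4, -0.2]
width: 0.0793
grip_force: 0.0
```

play_rows(increments="0 0 0 0 0 -0.02 1;0 0 0 0 0 -0.06 1;0 0 0 0 0 -0.1 1;0 0 0 0.002 -0.04 -0.12 1;0 0 0 0.005 -0.08 -0.12 1;0 0 0 0.008 -0.12 -0.12 1;0 0 0 0.01 -0.155 -0.12 1;0 0 0 0.01 -0.168 -0.12 1")

```text
time: 7.9
ee_pos: [0.4628, -0.0756, 0.1637]
eef_rot: [0.707, 0.707, 0.0, -0.001]
ft_force: [1.4, -0.5, 0.8]
width: 0.0873
grip_force: 0.0
```

play_rows(increments="0 0 0 0 0 0 1;0 0 0 0 0 0 1")

```text
time: 8.1
ee_pos: [0.4662, -0.0756, 0.1643]
eef_rot: [0.707, 0.707, 0.001, 0.0]
ft_force: [0.2, -0.3, 1.1]
width: 0.087
grip_force: 0.0
```

Run:
```python
from h import *
s=read_state();c=camera("wrist");M=wristM(s,c);print(s["ee_pos"])
cv2.imwrite("pics/w2.png",c["color"][:,:,::-1])
g=cv2.cvtColor(c["color"],cv2.COLOR_RGB2GRAY)[180:298,250:400]
for b in blobs(g>225,20,900): print(b[0]+[250,180],b[1],onz(c,b[0]+[250,180],.088,M))
```

```text
[ 0.46616713 -0.07559917  0.16425409]
[293.65       237.51666667] 60 [ 0.45537648 -0.0641844   0.088     ]
[312.86086957 256.77826087] 230 [ 0.4686296  -0.07796945  0.088     ]
```

View pics/w2.png

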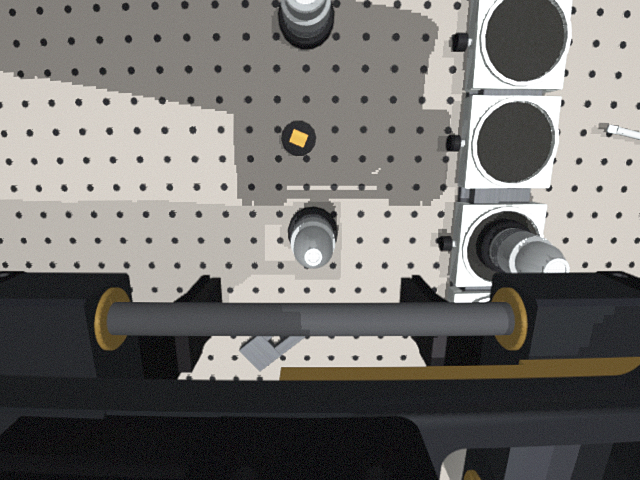

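The wrist view shows the coned objective upright in seat c at (520,250). The slender one's nose is at (313,257), below the gripper and clear.

play_rows(increments="0 0 0 -0.002 0.001 0.02 1;0 0 0 -0.002 0.001 0.06 1;0 0 0 -0.002 0.001 0.1 1;0 0 0 -0.002 0.001 0.125 1;0 0 0 -0.002 0.001 0.135 1;0 0 0 -0.002 0.001 0.14 0.8;0 0 0 -0.002 0.001 0.14 0.5;0 0 0 -0.002 0.001 0.14 0.3")

```text
time: 8.95
ee_pos: [0.4676, -0.0778, 0.0249]
eef_rot: [0.707, 0.707, 0.001, 0.001]
ft_force: [0.6, 0.3, -0.2]
width: 0.0704
grip_force: 0.0
```

play_rows(increments="0 0 0 0 0 0 0.3;0 0 0 0 0 0 0.3;0 0 0 0 0 0 0.3;0 0 0 0 0 0 0.3;0 0 0 0 0 0 0.3;0 0 0 0 0 0 0.3;0 0 0 0 0 0 0.3", grip_force=30)

```text
time: 9.65
ee_pos: [0.4668, -0.0777, 0.0241]
eef_rot: [0.707, 0.707, 0.0, 0.0]
ft_force: [0.6, 1.8, 3.9]
width: 0.035
grip_force: 30.0
```

play_rows(increments="0 0 0 0 0 -0.01 0.3;0 0 0 0 0 -0.03 0.3;0 0 0 0 0 -0.07 0.3;0 0 0 0 0 -0.11 0.3;0 0 0 -0.005 0.01 -0.13 0.3;0 0 0 -0.02 0.04 -0.135 0.3;0 0 0 -0.04 0.075 -0.135 0.3;0 0 0 -0.06 0.11 -0.135 0.3")

```text
time: 10.45
ee_pos: [0.5775, -0.1379, 0.1596]
eef_rot: [0.707, 0.708, 0.0, -0.0]
ft_force: [-0.5, 0.8, -1.1]
width: 0.0355
grip_force: 30.0
```

play_rows(increments="0 0 0 -0.015 0.03 0 0.3;0 0 0 -0.025 0.05 0 0.3;0 0 0 -0.029 0.057 0.01 0.3;0 0 0 -0.029 0.057 0.04 0.3;0 0 0 -0.029 0.057 0.07 0.3;0 0 0 -0.029 0.057 0.09 0.3;0 0 0 -0.029 0.057 0.098 0.3;0 0 0 -0.029 0.057 0.098 0.3")

```text
time: 11.25
ee_pos: [0.6323, -0.1662, 0.0598]
eef_rot: [0.707, 0.707, -0.001, -0.001]
ft_force: [-0.2, 0.2, -1.1]
width: 0.0352
grip_force: 30.0
```

play_rows(increments="0 0 0 0 0.001 0.002 0.3;0 0 0 0 0.001 0.004 0.3;0 0 0 0 0.001 0.0055 0.3;0 0 0 0 0.001 0.0065 0.3;0 0 0 0 0.001 0.0072 0.3;0 0 0 0 0.001 0.0077 0.3;0 0 0 0 0.001 0.0077 0.3")

```text
time: 11.95
ee_pos: [0.6345, -0.1667, 0.0531]
eef_rot: [0.707, 0.707, 0.0, -0.0]
ft_force: [0.7, -0.6, -1.3]
width: 0.035
grip_force: 30.0
```

play_rows(increments="0 0 0 0 0 0.0005 0.3;0 0 0 0 0 0.001 0.3;0 0 0 0 0 0.0013 0.3;0 0 0 0 0 0.0013 0.3")

```text
time: 12.35
ee_pos: [0.6345, -0.1668, 0.0522]
eef_rot: [0.707, 0.707, 0.0, -0.0]
ft_force: [-2.8, 0.8, 2.8]
width: 0.0355
grip_force: 30.0
```

play_rows(increments="0 0 0 0 0 0 0.35;0 0 0 0 0 0 0.5;0 0 0 0 0 0 0.65;0 0 0 0 0 0 0.8;0 0 0 0 0 0 1;0 0 0 0 0 0 1;0 0 0 0 0 0 1;0 0 0 0 0 -0.005 1")

```text
time: 13.15
ee_pos: [0.634, -0.1666, 0.0563]
eef_rot: [0.707, 0.707, -0.0, -0.001]
ft_force: [-0.2, -0.3, -0.4]
width: 0.0822
grip_force: 0.0
```

play_rows(increments="0 0 0 0 0 -0.02 1;0 0 0 0 0 -0.06 1;0 0 0 0 0 -0.1 1;0 0 0 -0.01 -0.02 -0.11 1;0 0 0 -0.04 -0.06 -0.11 1;0 0 0 -0.07 -0.1 -0.11 1;0 0 0 -0.1 -0.14 -0.11 1;0 0 0 -0.13 -0.178 -0.11 1")

```text
time: 13.95
ee_pos: [0.4546, -0.2978, 0.1673]
eef_rot: [0.707, 0.707, 0.0, 0.0]
ft_force: [-0.5, -0.3, -0.1]
width: 0.0872
grip_force: 0.0
```

play_rows(increments="0 0 0 0 0 0 1;0 0 0 0 0 0 1")

```text
time: 14.15
ee_pos: [0.456, -0.2975, 0.1675]
eef_rot: [0.708, 0.706, 0.001, 0.0]
ft_force: [1.0, -0.1, 0.2]
width: 0.0866
grip_force: 0.0
```

Run:
```python
from h import *
s=read_state();c=camera("wrist");M=wristM(s,c);print(s["ee_pos"])
cv2.imwrite("pics/w3.png",c["color"][:,:,::-1])
g=cv2.cvtColor(c["color"],cv2.COLOR_RGB2GRAY)[180:298,250:400]
for b in blobs(g>225,60,2500): print(b[0]+[250,180],b[1],onz(c,b[0]+[250,180],.046,M))
```

```text
[ 0.45597714 -0.2974984   0.16749925]
[309.24291845 241.25321888] 1165 [ 0.45589285 -0.29996034  0.046     ]
```

View pics/w3.png

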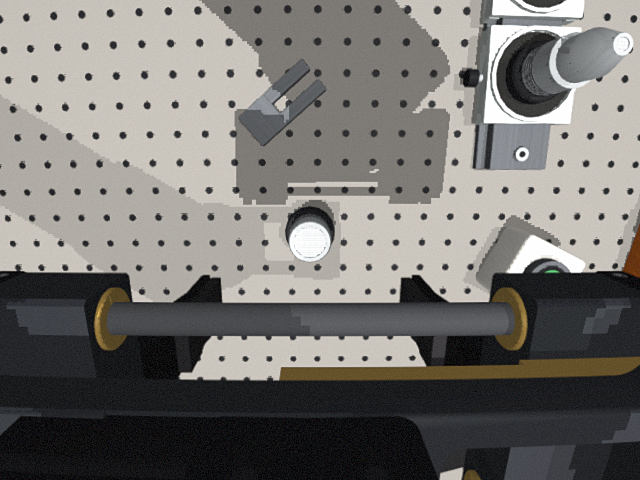

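The slender objective stands upright in seat d at (535,75). The stub's top is at (309,241), almost exactly under the tool.

play_rows(increments="0 0 0 -0.001 0 0.03 1;0 0 0 -0.001 0 0.075 1;0 0 0 -0.001 0 0.115 1;0 0 0 -0.001 0 0.138 1;0 0 0 -0.001 0 0.148 1;0 0 0 -0.001 0 0.1515 0.8;0 0 0 -0.001 0 0.1515 0.5;0 0 0 -0.001 0 0.1515 0.3")

```text
time: 15.0
ee_pos: [0.4576, -0.298, 0.0166]
eef_rot: [0.707, 0.707, 0.0, 0.001]
ft_force: [0.0, -0.2, -0.0]
width: 0.0705
grip_force: 0.0
```

play_rows(increments="0 0 0 0 0 0 0.3;0 0 0 0 0 0 0.3;0 0 0 0 0 0 0.3;0 0 0 0 0 0 0.3;0 0 0 0 0 0 0.3;0 0 0 0 0 0 0.3;0 0 0 0 0 0 0.3", grip_force=25)

```text
time: 15.7
ee_pos: [0.4565, -0.2978, 0.0154]
eef_rot: [0.707, 0.707, 0.0, -0.0]
ft_force: [-0.7, 1.0, 4.3]
width: 0.0358
grip_force: 25.0
```

play_rows(increments="0 0 0 0 0 -0.01 0.3;0 0 0 0 0 -0.03 0.3;0 0 0 0 0 -0.07 0.3;0 0 0 0.01 0.005 -0.11 0.3;0 0 0 0.03 0.01 -0.14 0.3;0 0 0 0.06 0.025 -0.145 0.3;0 0 0 0.1 0.04 -0.145 0.3;0 0 0 0.14 0.055 -0.145 0.3")

```text
time: 16.5
ee_pos: [0.5119, -0.1567, 0.1613]
eef_rot: [0.708, 0.707, 0.001, 0.0]
ft_force: [0.7, 0.6, -1.4]
width: 0.035
grip_force: 25.0
```

play_rows(increments="0 0 0 0.042 0.02 0 0.3;0 0 0 0.085 0.04 0 0.3;0 0 0 0.125 0.06 0 0.3;0 0 0 0.165 0.08 0 0.3;0 0 0 0.2 0.097 0 0.3;0 0 0 0.228 0.112 0 0.3;0 0 0 0.241 0.119 0 0.3;0 0 0 0.241 0.119 0 0.3")

```text
time: 17.3
ee_pos: [0.6307, 0.0854, 0.1601]
eef_rot: [0.706, 0.708, -0.0, -0.0]
ft_force: [-0.8, -0.5, -1.8]
width: 0.0353
grip_force: 25.0
```

play_rows(increments="0 0 0 0 0 0.03 0.3;0 0 0 0 0 0.065 0.3;0 0 0 0 0 0.09 0.3;0 0 0 0 0 0.102 0.3;0 0 0 0 0 0.108 0.3;0 0 0 0 0 0.108 0.3;0 0 0 0 0 0.108 0.3")

```text
time: 18.0
ee_pos: [0.6313, 0.083, 0.0538]
eef_rot: [0.707, 0.707, 0.001, 0.001]
ft_force: [0.5, -0.4, -0.1]
width: 0.0354
grip_force: 25.0
```

play_rows(increments="0 0 0 0 0 0.003 0.3;0 0 0 0 0 0.0055 0.3;0 0 0 0 0 0.007 0.3;0 0 0 0 0 0.008 0.3;0 0 0 0 0 0.0085 0.3;0 0 0 0 0 0.0085 0.3")

```text
time: 18.6
ee_pos: [0.6304, 0.0833, 0.0438]
eef_rot: [0.707, 0.707, -0.0, -0.0]
ft_force: [0.1, -0.4, -1.6]
width: 0.0353
grip_force: 25.0
```

play_rows(increments="0 0 0 0 0 0.0005 0.3;0 0 0 0 0 0.001 0.3;0 0 0 0 0 0.001 0.3;0 0 0 0 0 0.001 0.3")

```text
time: 19.0
ee_pos: [0.6306, 0.0833, 0.0435]
eef_rot: [0.707, 0.707, 0.0, -0.0]
ft_force: [-2.8, -0.5, 5.4]
width: 0.0352
grip_force: 25.0
```

Contact is confirmed. I'll release, lift, and move over the stepped one at (.463,.100).

play_rows(increments="0 0 0 0 0 0 0.35;0 0 0 0 0 0 0.5;0 0 0 0 0 0 0.65;0 0 0 0 0 0 0.8;0 0 0 0 0 0 1;0 0 0 0 0 0 1;0 0 0 0 0 0 1;0 0 0 0 0 -0.005 1")

```text
time: 19.8
ee_pos: [0.63, 0.0832, 0.0474]
eef_rot: [0.707, 0.707, -0.0, -0.0]
ft_force: [-0.4, 0.7, 0.3]
width: 0.0824
grip_force: 0.0
```

play_rows(increments="0 0 0 0 0 -0.02 1;0 0 0 0 0 -0.06 1;0 0 0 0 0 -0.1 1;0 0 0 0.002 -0.04 -0.115 1;0 0 0 0.006 -0.08 -0.115 1;0 0 0 0.01 -0.12 -0.115 1;0 0 0 0.014 -0.155 -0.115 1;0 0 0 0.017 -0.168 -0.115 1")

```text
time: 20.6
ee_pos: [0.4599, 0.1005, 0.1631]
eef_rot: [0.707, 0.707, 0.0, -0.001]
ft_force: [-0.4, -0.4, -0.3]
width: 0.0871
grip_force: 0.0
```

play_rows(increments="0 0 0 0 0 0 1;0 0 0 0 0 0 1")

```text
time: 20.8
ee_pos: [0.4632, 0.1003, 0.1634]
eef_rot: [0.707, 0.707, 0.001, 0.0]
ft_force: [0.6, -1.0, 0.3]
width: 0.0874
grip_force: 0.0
```

Run:
```python
from h import *
s=read_state();c=camera("wrist");M=wristM(s,c);print(s["ee_pos"])
cv2.imwrite("pics/w4.png",c["color"][:,:,::-1])
g=cv2.cvtColor(c["color"],cv2.COLOR_RGB2GRAY)[180:298,250:400]
for b in blobs(g>225,60,2500): print(b[0]+[250,180],b[1],onz(c,b[0]+[250,180],.060,M))
```

```text
[0.46316571 0.10032393 0.16344266]
[308.27264884 243.04227783] 1159 [0.46233023 0.10096471 0.06      ]
```

View pics/w4.png

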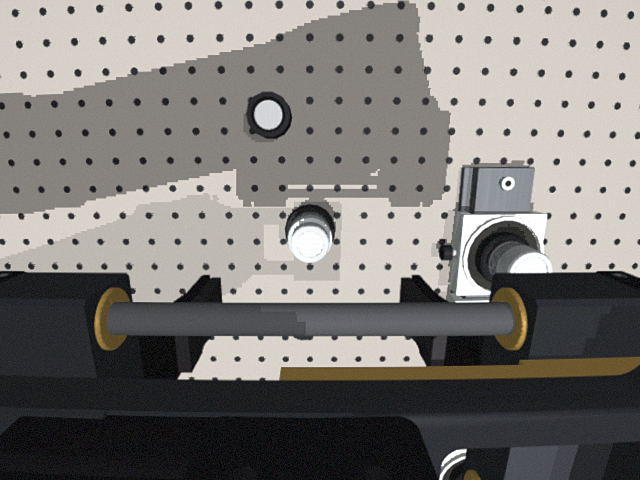

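The stub is upright in seat a at (510,260). The stepped objective's top is at (308,243), right under the tool.

play_rows(increments="0 0 0 0 0 0.03 1;0 0 0 0 0 0.075 1;0 0 0 0 0 0.115 1;0 0 0 0 0 0.135 1;0 0 0 0 0 0.144 1;0 0 0 0 0 0.147 0.8;0 0 0 0 0 0.147 0.5;0 0 0 0 0 0.147 0.3")

```text
time: 21.65
ee_pos: [0.4635, 0.1005, 0.0169]
eef_rot: [0.707, 0.707, 0.001, 0.0]
ft_force: [0.5, -0.2, 0.2]
width: 0.0706
grip_force: 0.0
```

play_rows(increments="0 0 0 0 0 0 0.3;0 0 0 0 0 0 0.3;0 0 0 0 0 0 0.3;0 0 0 0 0 0 0.3;0 0 0 0 0 0 0.3;0 0 0 0 0 0 0.3;0 0 0 0 0 0 0.3")

```text
time: 22.35
ee_pos: [0.4626, 0.1003, 0.016]
eef_rot: [0.707, 0.707, 0.0, -0.0]
ft_force: [-1.0, 0.7, 3.4]
width: 0.0355
grip_force: 25.0
```

play_rows(increments="0 0 0 0 0 -0.01 0.3;0 0 0 0 0 -0.03 0.3;0 0 0 0 0 -0.07 0.3;0 0 0 0 0 -0.11 0.3;0 0 0 -0.005 0.01 -0.14 0.3;0 0 0 -0.02 0.04 -0.145 0.3;0 0 0 -0.04 0.075 -0.145 0.3;0 0 0 -0.06 0.11 -0.145 0.3")

```text
time: 23.15
ee_pos: [0.5737, 0.04, 0.1619]
eef_rot: [0.707, 0.708, 0.001, 0.0]
ft_force: [0.9, 0.7, -0.2]
width: 0.0354
grip_force: 25.0
```

play_rows(increments="0 0 0 -0.02 0.035 0 0.3;0 0 0 -0.033 0.055 0 0.3;0 0 0 -0.0375 0.059 0 0.3;0 0 0 -0.0375 0.059 0.03 0.3;0 0 0 -0.0375 0.059 0.065 0.3;0 0 0 -0.0375 0.059 0.09 0.3;0 0 0 -0.0375 0.059 0.107 0.3;0 0 0 -0.0375 0.059 0.107 0.3")

```text
time: 23.95
ee_pos: [0.6297, 0.0032, 0.052]
eef_rot: [0.707, 0.707, -0.001, -0.001]
ft_force: [-0.7, 0.3, -2.3]
width: 0.0355
grip_force: 25.0
```

play_rows(increments="0 0 0 0 0 0 0.3;0 0 0 0 0 0 0.3")

```text
time: 24.15
ee_pos: [0.6325, 0.0028, 0.0556]
eef_rot: [0.707, 0.707, 0.001, 0.001]
ft_force: [0.5, 0.8, -1.2]
width: 0.0353
grip_force: 25.0
```

play_rows(increments="0 0 0 0 0 0.003 0.3;0 0 0 0 0 0.0055 0.3;0 0 0 0 0 0.007 0.3;0 0 0 0 0 0.008 0.3;0 0 0 0 0 0.0085 0.3;0 0 0 0 0 0.0085 0.3")

```text
time: 24.75
ee_pos: [0.6315, 0.0027, 0.0453]
eef_rot: [0.707, 0.707, -0.0, -0.0]
ft_force: [-0.2, -0.4, -0.7]
width: 0.0356
grip_force: 25.0
```

play_rows(increments="0 0 0 0 0 0.0005 0.3;0 0 0 0 0 0.001 0.3;0 0 0 0 0 0.001 0.3;0 0 0 0 0 0.001 0.3")

```text
time: 25.15
ee_pos: [0.6315, 0.0028, 0.0443]
eef_rot: [0.707, 0.707, 0.0, -0.0]
ft_force: [0.5, 0.4, -1.0]
width: 0.0356
grip_force: 25.0
```

play_rows(increments="0 0 0 0 0 0.0005 0.3;0 0 0 0 0 0.0008 0.3;0 0 0 0 0 0.0008 0.3")

```text
time: 25.45
ee_pos: [0.6316, 0.0028, 0.044]
eef_rot: [0.707, 0.707, 0.0, -0.0]
ft_force: [-2.9, 0.2, 4.3]
width: 0.0355
grip_force: 25.0
```

play_rows(increments="0 0 0 0 0 0 0.35;0 0 0 0 0 0 0.5;0 0 0 0 0 0 0.65;0 0 0 0 0 0 0.8;0 0 0 0 0 0 1;0 0 0 0 0 0 1;0 0 0 0 0 0 1;0 0 0 0 0 -0.005 1")

```text
time: 26.25
ee_pos: [0.631, 0.0028, 0.0481]
eef_rot: [0.707, 0.707, -0.0, -0.0]
ft_force: [-0.5, -0.1, -0.0]
width: 0.0822
grip_force: 0.0
```

play_rows(increments="0 0 0 0 0 -0.02 1;0 0 0 0 0 -0.06 1;0 0 0 0 0 -0.1 1;0 0 0 0 -0.04 -0.13 1;0 0 0 0 -0.08 -0.14 1;0 0 0 0 -0.12 -0.14 1;0 0 0 0 -0.16 -0.14 1;0 0 0 0 -0.18 -0.14 1")

```text
time: 27.05
ee_pos: [0.449, 0.0026, 0.1887]
eef_rot: [0.707, 0.707, 0.001, -0.001]
ft_force: [0.5, -0.2, -0.5]
width: 0.0869
grip_force: 0.0
```

play_rows(increments="0 0 0 0.03 0 0 1;0 0 0 0.08 0 0 1;0 0 0 0.12 0 0 1;0 0 0 0.16 0 0 1;0 0 0 0.2 0 0 1;0 0 0 0.2 0 0 1;0 0 0 0.2 0 0 1")

```text
time: 27.75
ee_pos: [0.4514, 0.203, 0.1887]
eef_rot: [0.707, 0.708, -0.0, 0.0]
ft_force: [0.7, -1.0, 0.8]
width: 0.0869
grip_force: 0.0
```

Run:
```python
from h import *
d=camera("scene")["color"];t=camera("top")["color"]
a=cv2.resize(d[190:320,220:420],(800,520))
cv2.imwrite("pics/f1.png",a[:,:,::-1]);cv2.imwrite("pics/f2.png",cv2.resize(t[180:250,230:430],(800,280))[:,:,::-1])
```

```text
(no output)
```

View pics/f1.png

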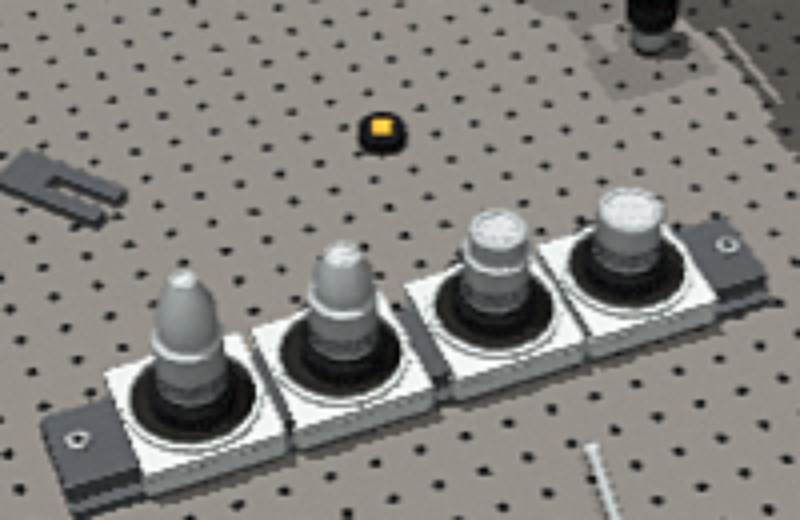

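View pics/f2.png

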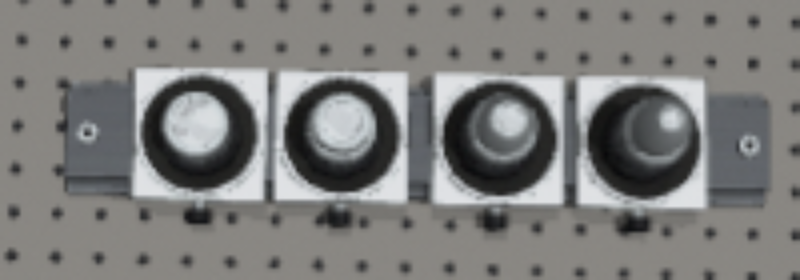

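All four stand upright and centred in their seats. From the nosepiece end at the right of the scene crop they are stub (630,235), stepped (497,265), coned (343,300) and slender (188,345). The order is correct, so I'm handing in.

```bash
python3 -c "
from bench import *
print(close_job())"
```

```text
the job is handed in; nothing more can be done
None
```

The job is handed in: all four objectives stand upright in the rail's seats, with the stub nearest the nosepiece, then stepped, coned and slender, and the arm finished in about 28 s with no drops or tips.

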